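# Close the arch-template leaves and lock them

### The arm

A 6-joint arm with a two-finger parallel gripper is mounted at the origin on a cart in front of the work surface, level with it; the furniture and walls round the work are solid. World frame = base frame: x ahead of the robot, y to its left, z up, the work surface at z = 0. Lengths are in mm, angles in rad, forces in N, time in s.
With the tool pointing down it reaches from about 350 to 850 mm from the base axis. Payload 8.1 kg.
Tool frame: the origin (TCP) lies midway between the tips of the shut fingers; the grasp point (between the pads) lies env.grasp_offset behind it (env.grasp_offset is the distance from the TCP to the grasp point, in mm); z points along the fingers, y is the direction in which the jaws open and shut (so a half turn about z gives the same grasp; the last joint's range is limited). The gripper opens to 93 mm and grips with 3 to 60 N. Pads are 15 mm wide; open, the fingers measure 128 mm over their backs; the gripper's body (75 mm by 188 mm) begins 65 mm behind the grasp point.
Start: joints at [1.09, 0.13, 1.488, -0, 1.523, -0.085], TCP at [231.307, 553.626, 218.635] pointing down, gripper open.
Joint ranges: [-2.96, 2.96], [-0.89, 2.26], [0.02, 2.5], [-1.34, 4.48], [0, 2.73], [-2.66, 2.66]. Speed limits (rad/s): [2.39, 2.39, 2.79, 3.14, 3.14, 3.14].

### API

Orientations are given as a unit quaternion [w, x, y, z].
In Python, from rig import env gives the robot as it stands. The module is installed in compiled form; this text tells all that it offers.
- The arm moves only by the tool arm_command, never from a script. Its argument "commands" is text: rows parted by semicolons, each of 5 numbers parted by spaces: the opening, from 0 (shut) to 1 (fully open), then the shift along the tool's x, y, z each as a share of 100 mm, from -1 to 1, then the turn about the tool's z as a share of 180 degrees, from -1 to 1. A call has 1 to 5 rows; each row is the pose to reach, as a shift and turn from the pose measured when the call began, along the tool's axes at that moment, turning the shorter way round; what a row does not reach only later rows make up. A row lasts 1/8 s, in which the tool goes at most 62.5 mm and 10.7 degrees, less where a joint would pass 70% of its speed; a pose out of reach is approached as far as the arm can. A call with a number of a shift or a turn outside -1 to 1 is refused whole. A call with a gripper value outside its range is refused whole. The fingers move at their own pace and stop on an object; "newtons" is the grip in N (left out, the last holds). Time passes only in rows, so rows that repeat a pose let the fingers close. It gives the time, the measured TCP pose, the force and the opening at its end, in the units of the state.
- env.observe(): the state, without advancing time (a new reading comes with each control period).
- env.read_camera(name): name is "scene" or "top" or "wrist"; returns the picture (400x640x3 uint8, blue, green, red); there is no depth.
- env.camera_params(name): a dict with "fx", "fy", "cx", "cy" (pixels), "T" (4x4, takes a point from camera to world coordinates); the wrist camera has in their place "mount" (4x4, takes a point from camera to tool coordinates, whose origin is the TCP and whose axes are the flange's). Camera axes: x right, y up, looking along -z (the intrinsics and any distortion apply to the point x, -y, -z); pixel columns grow to the right and rows downward; lengths in mm; the calibration is good to about 2 mm. A picture is of the moment at which its call begins: read the wrist's pose just before it. camera_params takes no time and is no camera call.
- env.close_job(): hands the job in, once; it reports no verdict.
Trained networks look in the newest picture that a camera, given by its name, has taken for a name from the list of things; names that differ only in an ending like _2 or _b are one class to them, and where a whole thing is asked for, a point or a joint stands for the part that bears it (a point fixed in the world has none). Each returns a list of dicts, best first, with "confidence" (0 to 1); they miss things now and then, are a little off and sometimes report something else, mostly with a low value. They report only what shows in the picture. A call takes as long as a camera call.
- env.regions_of(camera, thing): "mask" (400x640 bool, what is visible of it) and "bbox" ([left, top, right, bottom] in pixels, round what is visible of it).
The state is a dict: "t": time; "joint_positions": joint angles; "qvel": joint speeds; "effort": joint torques, N m; "eef_pos": TCP position; "ee_rot": TCP orientation; "contact_force": force on the tool from outside, world axes, zero at the start; "ft_torque": the same for the moment, N m; "opening": finger opening in mm.
Only numpy, scipy, OpenCV 4.12 (cv2) and the standard library are available. Lean on these libraries where they do the work, as an engineer would, in place of code of your own. Each camera call takes 0.05 s, during which the arm holds its last target. There are 200 camera calls.

### The job

The two flat arch-template leaves are fanned open on their stand. Swing both about the pivot post, gently, until they lie closed one on the other against the stand's stop lug, with their forks still hooked on the post; then take the locking rod from its block and put it down through the holes of both leaves into the stand until its collar rests on the upper leaf. Let go, and leave the dropper bottle and the glass dappen dish where they stand.

Things in the scene. Friction and masses are not known exactly. Their poses are not given: they have to be found in the camera images.
- pivot_post: Fixed upright steel pin, 12 mm diameter, top at z = 55 mm; origin on its axis at the worktop. It rises from a corner of the stand, a fixed grey plate (182 x 190 mm, top z = 20 mm). The stand itself is NOT measured: the leaves' closed heading lies anywhere within 0.2 rad either way of the post's own x axis and must be found by touch or sight.
- post_top (a point): Centre of the post's top. Closed, the leaves' right edges (own -y side) meet the stand's fixed steel stop lug: 24 mm long, centred 100 mm from the post, top z = 40 mm, its face 20 mm right of the closed centre line. The stand's locking hole (11 mm, through 20 mm) is on that line 80 mm from the post; the plate reaches 155 mm along it and 154 mm to its left.
- lower_leaf: Loose flat aluminium leaf, 40 mm wide, 8 mm thick, about 130 g, lying on the stand (underside z = 20 mm). Origin: underside, on the post's axis when hooked; x along the leaf to its free end at 128 mm, y left, z up. Starts 0.75 to 1.2 rad counter-clockwise of the post's x axis; closes clockwise seen from above. Hole at x = 80 mm.
- upper_leaf: Like the lower leaf, but over it (underside z = 28 mm) and longer: free end at x = 150 mm, where a foot (x = 138 to 150 mm) reaches 8 mm down to the stand outside the lower leaf's end. Start drawn separately from the same range, so either leaf may be the outer one. Only an upright finger side, down near the stand, meets both left edges.
- lower_leaf_hole (a point): Centre of the lower leaf's 11 mm hole at its top face; axes as the leaf. Each leaf's post end is a fork (prongs x = -14 to 6.5 mm, slot 13.6 mm wide, open towards -x) that straddles the post; nothing else holds it: pushed sideways the leaf pivots, pulled outward it comes off.
- upper_leaf_hole (a point): Centre of the upper leaf's 11 mm hole at its top face (leaf x = 80 mm); axes as the leaf. All holes line up when both leaves are hooked on the post and closed against the lug.
- lock_rod: Loose steel rod, 81 mm, 60 g, upright in its block. Origin: centre of its lower tip, z up along it. Shank 9 mm diameter from 0 to 34 mm, nose tapered (4 mm at the tip, full at 9 mm up), collar 20 mm diameter from 34 to 39 mm, ribbed grip 16 mm diameter from 39 to 81 mm. Seated in the closed stand its tip is at z = 2 mm.
- rod_block: Fixed white plastic block, 46 x 46 mm, 38 mm high on a thin 66 mm foot, origin at the centre of its underside; a vertical 11 mm hole through its centre holds the rod, whose collar rests on the top.
- dropper_bottle: Bystander: loose white dropper bottle, 29 mm diameter, 81 mm high, origin at the centre of its underside.
- dappen: Bystander: small loose glass dish, 33 mm wide, 25 mm high, origin at the centre of its underside.

How it is judged (in metres and radians):
On the way:
1. both leaves swung well round and brought one on the other, forks still hooked on the post (horizontal distance between lower_leaf_hole and upper_leaf_hole below 0.008 m and distance of each of lower_leaf_hole, upper_leaf_hole from where it was at the start of the episode above 0.03 m and horizontal distance between each of lower_leaf_hole, upper_leaf_hole and pivot_post below 0.088 m), for 0.2 s.
At the end, for the whole second after the job is handed in: The rod stands upright (within 0.1 rad) through both leaves in the stand's hole, its tip below z = 7 mm, within 4 mm of both leaf hole centres and 76 to 84 mm from the post; both leaves lie flat and parallel within 0.06 rad, all at rest and released (height (world z) of lock_rod below 0.007 m and angle between lock_rod's own z axis and vertical below 0.1 rad and horizontal distance between lock_rod and lower_leaf_hole below 0.004 m and horizontal distance between lock_rod and upper_leaf_hole below 0.004 m and horizontal distance between lock_rod and pivot_post between 0.076 and 0.084 m and angle between each of upper_leaf, lower_leaf's own z axis and vertical below 0.06 rad and angle between the x axis of lower_leaf and the x axis of upper_leaf, either way round below 0.06 rad and linear speed of each of lock_rod, upper_leaf, lower_leaf below 0.01 m/s); the robot touches nothing.
It fails at once if a leaf pushed by the gripper with more than 40 N (not gently) (contact force between the fingers and lower_leaf above 40 N or contact force between the fingers and upper_leaf above 40 N).
It fails at once if the dropper bottle or the dappen dish shifted by more than 30 mm (distance of any of dropper_bottle, dappen from where it was at the start of the episode above 0.03 m).
It also fails if it takes over 72 s, if anything falls off the work surface, if the arm or the gripper's body presses on something with over 40 N, if the wrist force passes 120 N, or if a joint passes its speed limit or range.

## Working session

There is one attempt and no reset: what is moved stays moved. The work goes in short steps, Python scripts to look and compute and a tool call to move; the robot and the scene stay as the last step left them, time stands still between calls to the robot, and variables do not carry over. Pictures are saved under pics/ and viewed, about 8 in all and at most 12, crops included, and the job is handed in when it is done.

Besides the shell and the picture viewer there is one more tool, called after "Request:" as name(argument=value, ...), one argument or row to a line, values as JSON. arm_command: Moves the arm, as the interface text tells. Shift numbers are shares of 100 mm and turn numbers shares of 180 degrees, none past 1 either way. Its arguments: {"type":"object","properties":{"commands":{"type":"string"},"newtons":{"type":"number"}},"required":["commands"]}

```bash
mkdir -p pics
cat > h.py <<'E'
import numpy as np, cv2
from rig import env
from scipy.spatial.transform import Rotation as R
def rot(q): return R.from_quat([q[1],q[2],q[3],q[0]]).as_matrix()
def cam(name):
    p=env.camera_params(name)
    if 'T' in p: T=np.array(p['T'])
    else:
        s=env.observe(); T=np.eye(4); T[:3,:3]=rot(s['ee_rot']); T[:3,3]=s['eef_pos']; T=T@np.array(p['mount'])
    return p,T
def px2w(name,uv,z,c=None):
    p,T=c or cam(name)
    d=T[:3,:3]@np.array([(uv[0]-p['cx'])/p['fx'],-(uv[1]-p['cy'])/p['fy'],-1.])
    o=T[:3,3]; return o+d*(z-o[2])/d[2]
def w2px(name,P,c=None):
    p,T=c or cam(name)
    q=T[:3,:3].T@(np.array(P)-T[:3,3]); return np.array([p['cx']+p['fx']*q[0]/-q[2],p['cy']-p['fy']*q[1]/-q[2]])
E
python3 - <<'E'
from h import *
s=env.observe(); print({k:np.round(v,3) for k,v in s.items()}, env.grasp_offset)
for n in ['top','scene','wrist']:
    p=env.camera_params(n); print(n,{k:np.round(v,3).tolist() for k,v in p.items()})
im=env.read_camera('top'); cv2.imwrite('pics/top0.png',im)
c=cam('top')
for t,z in [('pivot_post',55),('lower_leaf',28),('upper_leaf',36),('lock_rod',81),('rod_block',38),('dropper_bottle',81),('dappen',25)]:
    for r in env.regions_of('top',t)[:2]:
        ys,xs=np.nonzero(r['mask']); print(t,round(r['confidence'],2),np.round(r['bbox']),len(xs),px2w('top',(xs.mean(),ys.mean()),z,c).round(1))
E
```

```text
{'t': np.float64(0.0), 'joint_positions': array([ 1.09 ,  0.131,  1.489,  0.   ,  1.523, -0.085]), 'qvel': array([ 0.001, -0.001, -0.   , -0.001, -0.001,  0.001]), 'effort': array([-1.0000e-03, -5.5983e+01, -4.9177e+01,  7.7000e-02,  3.5000e-02,
       -0.0000e+00]), 'eef_pos': array([231.033, 553.129, 217.6  ]), 'ee_rot': array([-0.   ,  0.197,  0.98 , -0.001]), 'contact_force': array([-0.12 , -0.493,  0.248]), 'ft_torque': array([0.023, 0.044, 0.078]), 'opening': np.float64(93.087)} 18.8
top {'fx': 481.018, 'fy': 481.018, 'cx': 320.086, 'cy': 199.624, 'T': [[-0.004, 0.994, -0.108, 268.094], [-1.0, -0.005, -0.001, 140.348], [-0.001, 0.108, 0.994, 1702.183], [0.0, 0.0, 0.0, 1.0]]}
scene {'fx': 399.607, 'fy': 399.607, 'cx': 317.228, 'cy': 204.243, 'T': [[0.79, 0.389, -0.475, -65.955], [-0.613, 0.519, -0.596, -524.962], [0.015, 0.761, 0.648, 780.19], [0.0, 0.0, 0.0, 1.0]]}
wrist {'fx': 341.871, 'fy': 341.871, 'cx': 316.165, 'cy': 200.288, 'mount': [[0.0, 0.967, 0.256, 70.717], [1.0, 0.0, -0.0, 0.87], [-0.0, 0.256, -0.967, -164.995], [0.0, 0.0, 0.0, 1.0]]}
lower_leaf 0.56 [281. 175. 294. 192.] 54 [510.2 261.   28. ]
upper_leaf 0.79 [266. 171. 306. 215.] 504 [477.2 262.2  36. ]
rod_block 0.79 [424. 172. 444. 189.] 298 [ 520.3 -248.1   38. ]
rod_block 0.67 [267. 169. 305. 214.] 508 [476.6 262.1  38. ]
dropper_bottle 0.51 [206. 214. 217. 216.] 64 [396.2 512.7  81. ]
dappen 0.56 [389. 219. 395. 221.] 62 [ 379.3 -108.3   25. ]
```

View pics/top0.png

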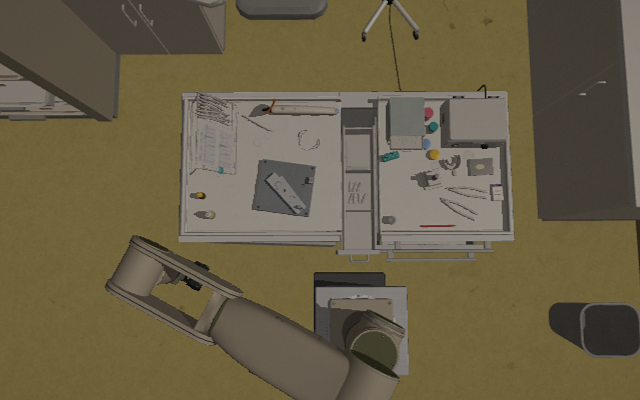

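The top view shows the stand at about (285,188), the block with the rod near (432,180), and small items at (200,195), (204,214) and (389,219). I'll enlarge it for a closer look.

Run:
```python
from h import *
im=cv2.imread('pics/top0.png'); a=cv2.resize(im[150:230,235:335],(800,640),interpolation=cv2.INTER_CUBIC)[:600]
cv2.imwrite('pics/topc.png',a)
s=env.read_camera('scene'); cv2.imwrite('pics/scene0.png',s)
for t in ['pivot_post','lower_leaf','upper_leaf','lock_rod','rod_block','dropper_bottle','dappen']:
    for r in env.regions_of('scene',t)[:2]: print(t,round(r['confidence'],2),np.round(r['bbox']),r['mask'].sum())
```

```text
pivot_post 0.31 [284. 175. 306. 206.] 495
lower_leaf 0.4 [283. 170. 307. 208.] 412
upper_leaf 0.68 [283. 173. 303. 210.] 418
rod_block 0.78 [425. 282. 458. 318.] 733
rod_block 0.71 [441. 272. 453. 294.] 169
dropper_bottle 0.74 [224. 149. 239. 166.] 161
dappen 0.54 [350. 283. 361. 297.] 192
```

View pics/topc.png

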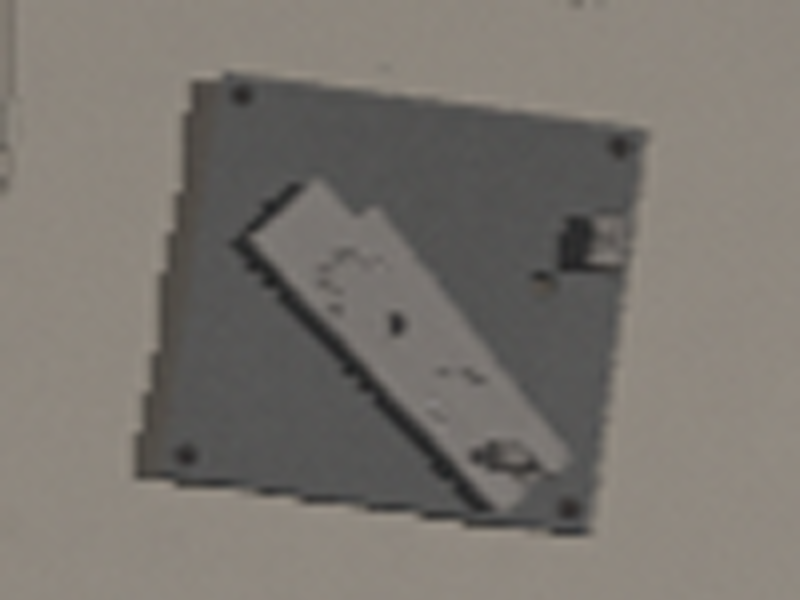

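View pics/scene0.png

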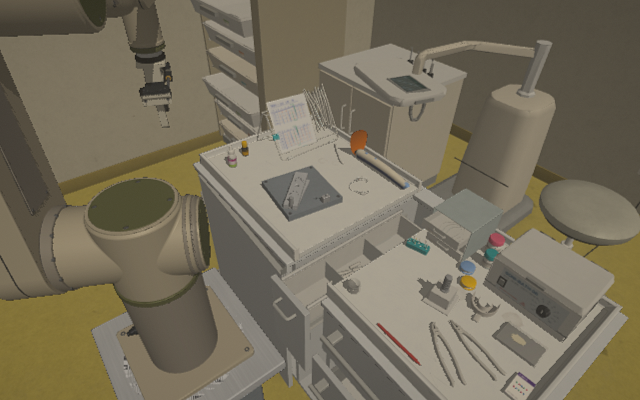

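The crop shows the post at crop (510,455), the stand's hole at (542,282), the lug at (600,240) and the upper leaf's hole at (397,323). The upper leaf is slightly outermost. The scene view shows the rod in its block at (443,295), the bottle at (231,158) and the dappen at (355,290).

Run:
```python
from h import *
c=cam('top'); f=lambda x,y,z: px2w('top',(235+(x+.5)/8-.5,150+(y+.5)/8-.5),z,c)
post=f(508,450,55); hole=f(542,280,20); print('post',post,'hole',hole, hole-post)
A=[f(648,130,20),f(592,530,20),f(225,72,20)]
print('corners',np.round(A,1)); d=A[0]-A[1];print('edge heading',np.arctan2(d[1],d[0])); d=A[2]-A[0];print(np.arctan2(d[1],d[0])-np.pi/2)
uh=f(397,323,36); d=uh-post; print('uhole',uh,np.linalg.norm(d[:2]),np.arctan2(d[1],d[0]))
a=f(240,240,36);b=f(490,505,36);d=a-b;print('left edge',a,b,np.arctan2(d[1],d[0]))
a=f(375,205,28);b=f(570,455,28);d=a-b;print('lower right edge',a,b,np.arctan2(d[1],d[0]))
print('lug',f(600,240,40))
print('rod?',px2w('scene',(447,280),75),px2w('scene',(440,302),30),'bottle',px2w('scene',(231,166),0),'dap',px2w('scene',(355,296),0))
print('block top', px2w('top',(434,180.5),38))
```

```text
post [426.25002807 217.84124582  55.        ] hole [504.89328575 204.52767713  20.        ] [ 78.64325768 -13.31356869 -35.        ]
corners [[571.8 157.5  20. ]
 [394.2 182.7  20. ]
 [598.7 345.2  20. ]]
edge heading -0.14063425579793415
-0.1427221368199323
uhole [483.98443523 267.22624173  36.        ] 75.97459833010892 0.7076105386325126
left edge [520.91478382 336.07160435  36.        ] [404.11612782 226.53902089  36.        ] 0.7533054755450007
lower right edge [537.42151687 277.7123262   28.        ] [426.52525077 192.0161162   28.        ] 0.657909160848909
lug [519.58454821 178.44039606  40.        ]
rod? [ 522.49888521 -258.02474254   75.        ] [ 496.3830255  -271.53169666   30.        ] bottle [394.41673588 523.99900476   0.        ] dap [ 370.80024896 -127.45910322    0.        ]
block top [ 514.57612408 -256.30437346   38.        ]
```

Request:
arm_command(
  commands="0 -0.5 -0.2 0.1 0; 0 -1 -0.41 0.2 0; 0 -1 -0.41 0.2 0",
  newtons=20,
)

```text
t: 1.18
eef_pos: [309.8, 474.6, 197.7]
ee_rot: [0.0, 0.199, 0.98, -0.001]
contact_force: [-0.6, 0.6, 1.4]
opening: 67.2
```

Request:
arm_command(
  commands="0 -0.5 -0.2 0.1 0; 0 -1 -0.41 0.2 0; 0 -1 -0.41 0.2 0",
)

```text
t: 1.55
eef_pos: [387.3, 395.9, 177.1]
ee_rot: [-0.0, 0.201, 0.98, -0.002]
contact_force: [0.1, -0.8, -1.0]
opening: 37.4
```

Request:
arm_command(
  commands="0 -0.5 -0.2 0.1 0.05; 0 -1 -0.41 0.2 0.1; 0 -1 -0.41 0.2 0.135; 0 -1 -0.41 0.2 0.135",
)

```text
t: 2.05
eef_pos: [462.9, 319.9, 157.6]
ee_rot: [0.0, 0.402, 0.916, -0.001]
contact_force: [0.2, -0.8, -0.5]
opening: 1.3
```

Take a wrist look from here to refine the measurements.

Run:
```python
from h import *
c=cam('wrist'); im=env.read_camera('wrist')
for n,P in [('post',(426,218,55)),('hole',(505,204.5,20)),('uh',(484,267,36)),('lug',(519,178,40)),('tip',(462.9,319.9,20))]:
    q=w2px('wrist',P,c); print(n,q.round(1)); cv2.circle(im,tuple(int(v) for v in q),4,(0,0,255),1)
cv2.imwrite('pics/w1.png',im); np.save('w1.npy',c[1])
```

```text
post [202.  257.5]
hole [268.1 301.7]
uh [293. 252.]
lug [258.4 339.9]
tip [315.5 190.6]
```

View pics/w1.png

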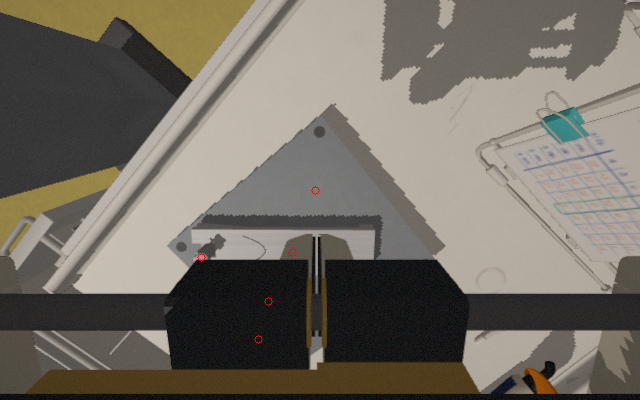

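The wrist view shows the upper leaf's left edge along row ≈229, from u≈192 to 375. It is parallel to tool y, and the post is near (210,247).

Run:
```python
from h import *
c=(env.camera_params('wrist'),np.load('w1.npy'))
a=px2w('wrist',(192,230),36,c);b=px2w('wrist',(375,229.5),36,c);d=b-a;print(a,b,np.linalg.norm(d),np.arctan2(d[1],d[0]))
u=d/np.linalg.norm(d); n=np.array([u[1],-u[0],0]); print('post est',a+14*u+20*n,b-150*u+20*n, px2w('wrist',(215,240),55,c))
s=env.observe(); r=rot(s['ee_rot']); t=s['eef_pos']-a; print('tip: along',t@u-14,'out of edge',-(t@n)); print(r[:,:2])
```

```text
[403.99110449 221.97303682  36.        ] [523.179648   332.41434488  36.        ] 162.4905887455354 0.7473238095994694
post est [427.85381433 216.81832254  36.        ] [426.74664541 215.79240864  36.        ] [424.30119124 237.961989    55.        ]
tip: along 95.84016856597827 out of edge 32.10011455898915
[[-0.67892055  0.73421144]
 [ 0.73421082  0.67891799]
 [-0.00116211 -0.00197906]]
```

Request:
arm_command(
  commands="0 0 0 0.5 0; 0 0 0 1 0; 0 0 0 1 0",
)

```text
t: 2.48
eef_pos: [458.5, 319.3, 53.7]
ee_rot: [-0.003, 0.399, 0.917, -0.004]
contact_force: [-1.3, -0.1, -0.0]
opening: 0.6
```

Request:
arm_command(
  commands="0 0 0 0.2 0; 0 0 0 0.3 0; 0 0 0 0.31 0; 0 0 0 0.31 0",
)

```text
t: 2.98
eef_pos: [458.9, 319.4, 23.5]
ee_rot: [-0.002, 0.399, 0.917, -0.004]
contact_force: [-0.5, 0.4, -0.1]
opening: 0.5
```

Request:
arm_command(
  commands="0 -0.12 0 0 0; 0 -0.2 0 0 0; 0 -0.26 0 0 0; 0 -0.32 0.01 0 0.019; 0 -0.38 0.02 0 0.038",
)

```text
t: 3.6
eef_pos: [486.5, 293.0, 23.7]
ee_rot: [-0.002, 0.454, 0.891, -0.004]
contact_force: [-1.6, 2.5, 2.2]
opening: 0.5
```

Request:
arm_command(
  commands="0 -0.056 0.01 0 0.019; 0 -0.113 0.02 0 0.038; 0 -0.171 0.025 0 0.057; 0 -0.229 0.03 0 0.076; 0 -0.287 0.03 0 0.095",
)

```text
t: 4.22
eef_pos: [506.3, 271.5, 23.8]
ee_rot: [-0.002, 0.582, 0.813, -0.004]
contact_force: [0.1, 2.4, 0.5]
opening: 0.2
```

Request:
arm_command(
  commands="0 -0.056 0.01 0 0.019; 0 -0.113 0.02 0 0.038; 0 -0.171 0.025 0 0.057; 0 -0.229 0.03 0 0.076; 0 -0.287 0.03 0 0.095",
)

```text
t: 4.85
eef_pos: [519.1, 245.1, 24.0]
ee_rot: [-0.001, 0.698, 0.717, -0.003]
contact_force: [1.4, 2.1, -0.4]
opening: 0.5
```

Request:
arm_command(
  commands="0 -0.028 0.005 0 0.01; 0 -0.056 0.01 0 0.019; 0 -0.085 0.013 0 0.029; 0 -0.104 0.016 0 0.035; 0 -0.104 0.016 0 0.035",
)

```text
t: 5.48
eef_pos: [521.0, 234.7, 24.2]
ee_rot: [-0.001, 0.736, 0.677, -0.003]
contact_force: [0.9, 0.5, 0.2]
opening: 0.4
```

Request:
arm_command(
  commands="0 -0.01 0 0 0.003; 0 -0.02 0.003 0 0.007; 0 -0.03 0.004 0 0.01; 0 -0.04 0.005 0 0.014; 0 -0.04 0.005 0 0.014",
)

```text
t: 6.1
eef_pos: [521.2, 231.1, 24.3]
ee_rot: [-0.001, 0.751, 0.661, -0.003]
contact_force: [1.7, 4.4, -0.3]
opening: 0.4
```

Request:
arm_command(
  commands="0 -0.01 0 0 0.003; 0 -0.015 0 0 0.004; 0 -0.015 0 0 0.004",
)

```text
t: 6.48
eef_pos: [521.3, 230.9, 24.5]
ee_rot: [-0.001, 0.755, 0.656, -0.002]
contact_force: [3.2, 7.5, -2.0]
opening: 0.4
```

Request:
arm_command(
  commands="0 -0.007 0 0 0; 0 -0.01 0 0 0; 0 -0.01 0 0 0",
)

```text
t: 6.85
eef_pos: [521.3, 230.9, 24.6]
ee_rot: [-0.002, 0.755, 0.656, -0.001]
contact_force: [2.7, 7.3, -2.3]
opening: 0.3
```

Request:
arm_command(
  commands="0 -0.012 0 0 0; 0 -0.025 0 0 0; 0 -0.025 0 0 0",
)

```text
t: 7.22
eef_pos: [521.3, 230.9, 25.0]
ee_rot: [-0.003, 0.755, 0.656, 0.001]
contact_force: [3.4, 13.4, -3.4]
opening: 0.7
```

Request:
arm_command(
  commands="0 0.1 0 0 0; 0 0.2 0 0 0; 0 0.2 0 -0.5 0; 0 0 -0.1 -1 0; 0 -0.5 -0.1 -1 0",
)

```text
t: 7.85
eef_pos: [507.6, 183.9, 130.2]
ee_rot: [-0.001, 0.754, 0.657, 0.004]
contact_force: [0.1, -0.5, 0.0]
opening: 0.6
```

Run:
```python
from h import *
c=cam('wrist'); im=env.read_camera('wrist'); np.save('w2.npy',c[1]); print(env.observe()['eef_pos'])
for n,P in [('post',(427,217,55)),('hole',(506,205.4,36)),('lug',(523,183,40))]:
    q=w2px('wrist',P,c); print(n,q.round(1))
cv2.imwrite('pics/w2.png',im)
for t in ['upper_leaf_hole','upper_leaf','pivot_post']:
    for r in env.regions_of('wrist',t)[:2]: print(t,round(r['confidence'],2),np.round(r['bbox']),r['mask'].sum())
```

```text
[505.3787029  177.53087648 127.1303494 ]
post [197.6 182.7]
hole [309.5 178.6]
lug [335.2 204.8]
upper_leaf_hole 0.91 [185. 153. 400. 207.] 10346
upper_leaf 0.79 [185. 149. 400. 202.] 10354
upper_leaf 0.35 [189. 171. 214. 192.] 372
pivot_post 0.78 [193. 169. 213. 191.] 352
pivot_post 0.52 [185. 153. 403. 206.] 10277
```

View pics/w2.png

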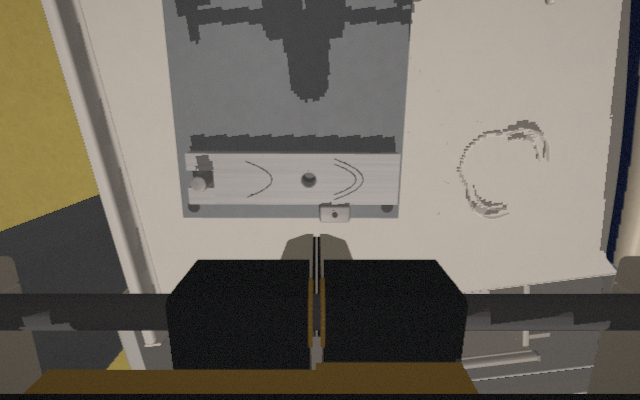

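The leaf is closed against the lug at (335,213). Its hole is at (309,179) and the post's top at (198,184), so the fork is still hooked. I'll work out the hole position and heading.

Run:
```python
from h import *
c=(env.camera_params('wrist'),np.load('w2.npy')); im=cv2.imread('pics/w2.png',0)
sub=im[165:194,294:325].astype(int); m=(sub<100).astype(np.uint8)
n,l,st,ce=cv2.connectedComponentsWithStats(m); print(st[1:],ce[1:]+[294,165])
h=px2w('wrist',(309,179.5),36,c); p=px2w('wrist',(198,184),55,c); d=h-p
print('hole',h,'post',p,np.linalg.norm(d[:2]),np.arctan2(d[1],d[0]))
s=env.observe();r=rot(s['ee_rot']);print(s['eef_pos'],r[:,:2].round(3).tolist(),s['joint_positions'].round(3))
cv2.imwrite('pics/hz.png',cv2.resize(cv2.imread('pics/w2.png')[140:230,180:410],None,fx=3.4,fy=3.4,interpolation=cv2.INTER_CUBIC))
```

```text
[[  8  10  14  12 116]] [[308.06034483 180.59482759]]
hole [505.51367699 204.74189447  36.        ] post [427.03584679 216.00756465  55.        ] 79.28231301661152 -0.14257820677112035
[504.57624117 181.75238183 124.80672217] [[0.141, 0.99], [0.99, -0.141], [0.005, -0.004]] [0.246 0.025 1.774 0.006 1.345 0.387]
```

View pics/hz.png

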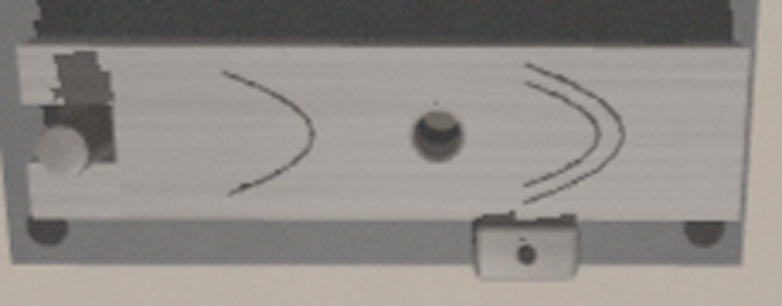

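The crop confirms that the leaf edge touches the lug and the hole is open. Next, move over to the rod.

Request:
arm_command(
  commands="0.4 -0.5 0.08 -0.12 0; 0.4 -0.92 0.15 -0.12 0; 0.4 -0.92 0.15 -0.12 0",
)

```text
t: 8.43
eef_pos: [506.6, 87.2, 135.9]
ee_rot: [-0.003, 0.756, 0.654, -0.0]
contact_force: [0.3, -0.8, -0.2]
opening: 26.0
```

Request:
arm_command(
  commands="0.4 -0.5 0.08 -0.12 0; 0.4 -0.92 0.15 -0.12 0; 0.4 -0.92 0.15 -0.12 0",
)

```text
t: 8.8
eef_pos: [508.5, -6.9, 147.1]
ee_rot: [-0.003, 0.757, 0.653, -0.0]
contact_force: [1.1, -0.2, 0.6]
opening: 37.0
```

Request:
arm_command(
  commands="0.4 -0.5 0.08 -0.12 0; 0.4 -0.92 0.15 -0.12 0; 0.4 -0.92 0.15 -0.12 0",
)

```text
t: 9.18
eef_pos: [510.3, -100.6, 158.3]
ee_rot: [-0.004, 0.758, 0.653, -0.0]
contact_force: [0.0, 0.1, -0.9]
opening: 37.4
```

Request:
arm_command(
  commands="0.4 -0.5 0.08 -0.12 0; 0.4 -0.92 0.15 -0.12 0; 0.4 -0.92 0.15 -0.12 0",
)

```text
t: 9.55
eef_pos: [512.1, -193.8, 169.3]
ee_rot: [-0.004, 0.758, 0.652, -0.0]
contact_force: [0.6, 0.4, -0.0]
opening: 37.2
```

Request:
arm_command(
  commands="0.4 -0.5 0.08 -0.05 0; 0.4 -0.92 0.15 -0.05 0; 0.4 -0.92 0.15 -0.05 0; 0.4 -0.92 0.15 -0.05 0",
)

```text
t: 10.05
eef_pos: [513.7, -284.6, 173.1]
ee_rot: [-0.005, 0.758, 0.653, -0.0]
contact_force: [-0.2, 0.9, -0.6]
opening: 37.4
```

Run:
```python
from h import *
c=cam('wrist'); im=env.read_camera('wrist'); np.save('w3.npy',c[1]); s=env.observe(); print(s['eef_pos'],rot(s['ee_rot']).round(3).tolist())
for n,P in [('rodtop',(515,-256,85))]:
    q=w2px('wrist',P,c); print(n,q.round(1))
cv2.imwrite('pics/w3.png',im)
for t,z in [('lock_rod',85),('rod_block',38)]:
    for r in env.regions_of('wrist',t)[:2]:
        b=r['bbox'];print(t,round(r['confidence'],2),np.round(b),r['mask'].sum(),px2w('wrist',((b[0]+b[2])/2,(b[1]+b[3])/2),z,c).round(1))
```

```text
[ 513.69314457 -284.63404698  173.28789378] [[0.148, 0.989, -0.007], [0.989, -0.148, 0.007], [0.006, -0.008, -1.0]]
rodtop [312.8 170.2]
lock_rod 0.81 [322. 150. 342. 181.] 523 [ 529.6 -254.6   85. ]
lock_rod 0.55 [111.   0. 160.  36.] 1320 [ 411.9 -135.6   85. ]
```

View pics/w3.png

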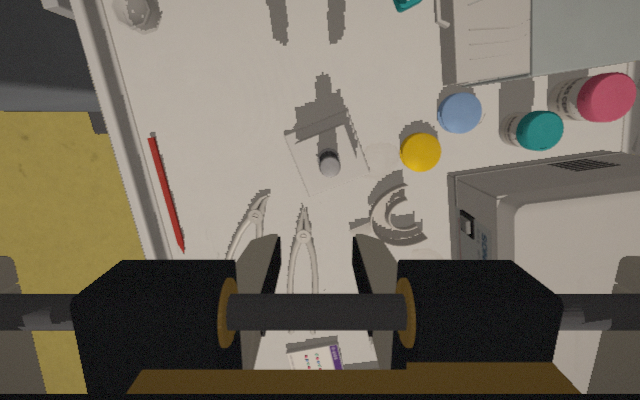

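The rod stands in its block at about (330,163), with a yellow cup at (420,152) and pliers to the front. I'll crop to find the centre of its top.

Run:
```python
from h import *
im=cv2.imread('pics/w3.png')[100:210,275:385]; cv2.imwrite('pics/w3c.png',cv2.resize(im,None,fx=5,fy=5,interpolation=cv2.INTER_CUBIC))
```

```text
(no output)
```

View pics/w3c.png

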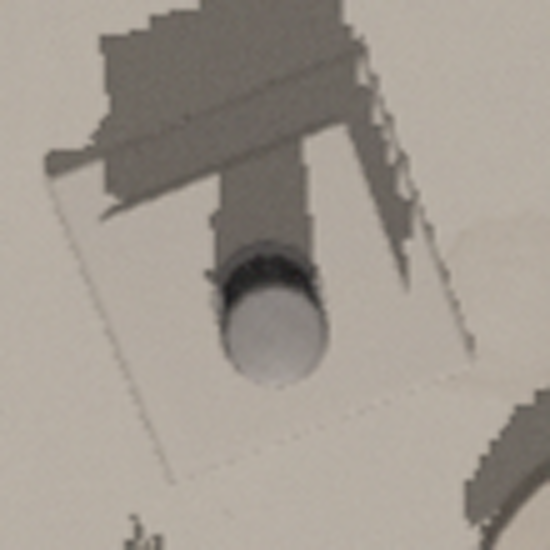

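The rod's top circle is centred at crop (275,336), which is wrist pixel (330,167).

Run:
```python
from h import *
c=(env.camera_params('wrist'),np.load('w3.npy')); P=px2w('wrist',(330,167),85,c); print(P)
s=env.observe(); r=rot(s['ee_rot']); print('shift tool',(r.T@(P-s['eef_pos']))[:2], 'z to 48:',s['eef_pos'][2]-48)
print(c[0]['fx']*16/(np.linalg.norm(P-c[1][:3,3])))
```

```text
[ 528.06248687 -255.4697119    85.        ]
shift tool [30.95212676 10.52706088] z to 48: 125.62232175941031
21.30750161463714
```

Request:
arm_command(
  commands="0.4 0.2 0.05 0 0; 0.4 0.31 0.105 0.3 0; 0.4 0.31 0.105 0.6 0; 0.4 0.31 0.105 0.6 0; 0.4 0.31 0.105 0.6 0",
)

```text
t: 10.82
eef_pos: [529.0, -255.1, 115.0]
ee_rot: [-0.004, 0.757, 0.653, -0.0]
contact_force: [0.2, -0.2, -0.4]
opening: 37.0
```

Request:
arm_command(
  commands="0.4 0 -0.01 0.3 0; 0.4 0 -0.01 0.5 0; 0.4 0 -0.01 0.67 0; 0.4 0 -0.01 0.67 0",
)

```text
t: 11.32
eef_pos: [526.6, -254.0, 46.5]
ee_rot: [-0.005, 0.757, 0.653, -0.001]
contact_force: [0.1, 0.0, -0.7]
opening: 37.0
```

Request:
arm_command(
  commands="0 0 0 0 0; 0 0 0 0 0; 0 0 0 0 0; 0 0 0 0 0; 0 0 0 0 0",
  newtons=25,
)

```text
t: 11.95
eef_pos: [527.1, -254.4, 47.3]
ee_rot: [-0.005, 0.757, 0.653, -0.0]
contact_force: [-0.1, -0.1, 5.0]
opening: 15.6
```

Request:
arm_command(
  commands="0 0 0 -0.3 0; 0 0 0 -0.7 0; 0 0 0 -0.9 0; 0 0 0 -0.9 0",
)

```text
t: 12.45
eef_pos: [528.7, -255.5, 138.7]
ee_rot: [-0.003, 0.757, 0.653, 0.0]
contact_force: [-0.0, 0.3, -1.9]
opening: 15.5
```

Request:
arm_command(
  commands="0 0.45 -0.09 0 0; 0 0.9 -0.18 0 0; 0 0.9 -0.18 0 0",
)

```text
t: 12.82
eef_pos: [522.8, -160.7, 136.6]
ee_rot: [-0.005, 0.756, 0.654, -0.0]
contact_force: [0.1, -0.1, -0.4]
opening: 15.4
```

Request:
arm_command(
  commands="0 0.45 -0.09 0 0; 0 0.9 -0.18 0 0; 0 0.9 -0.18 0 0",
)

```text
t: 13.2
eef_pos: [517.0, -67.2, 135.6]
ee_rot: [-0.006, 0.755, 0.655, -0.001]
contact_force: [-0.9, -0.5, -0.5]
opening: 15.7
```

Request:
arm_command(
  commands="0 0.45 -0.09 0 0; 0 0.9 -0.18 0 0; 0 0.9 -0.18 0 0",
)

```text
t: 13.58
eef_pos: [511.5, 25.5, 135.3]
ee_rot: [-0.007, 0.754, 0.656, -0.002]
contact_force: [-0.4, -0.1, -0.3]
opening: 15.8
```

Request:
arm_command(
  commands="0 0.45 -0.09 0 0; 0 0.9 -0.18 0 0; 0 0.9 -0.18 0 0",
)

```text
t: 13.95
eef_pos: [506.2, 117.6, 135.3]
ee_rot: [-0.007, 0.754, 0.657, -0.002]
contact_force: [0.4, -0.5, 0.2]
opening: 15.5
```

Request:
arm_command(
  commands="0 0.4 -0.08 0.1 0; 0 0.68 -0.13 0.2 0; 0 0.68 -0.13 0.2 0; 0 0.68 -0.13 0.2 0; 0 0.68 -0.13 0.2 0",
)

```text
t: 14.58
eef_pos: [503.0, 185.3, 116.2]
ee_rot: [-0.006, 0.754, 0.657, -0.002]
contact_force: [0.1, -0.6, 0.3]
opening: 15.3
```

Run:
```python
from h import *
c=cam('wrist'); s=env.observe(); im=env.read_camera('wrist'); np.save('w4.npy',c[1]); r=rot(s['ee_rot']); print(s['eef_pos'],r.round(3).tolist())
h=np.array((505.5,204.7,36)); tip=s['eef_pos']+r[:,2]*43.3
print('hole px',w2px('wrist',h,c),'tip px',w2px('wrist',tip,c),tip,'shift',r.T@(h-tip))
cv2.imwrite('pics/w4.png',cv2.resize(im[110:300,190:440],None,fx=3,fy=3,interpolation=cv2.INTER_CUBIC))
```

```text
[503.02854473 185.32084148 116.19460343] [[0.138, 0.99, -0.011], [0.99, -0.138, 0.007], [0.006, -0.012, -1.0]]
hole px [316.82612627 184.05704228] tip px [315.73440053 225.20898469] [502.54885328 185.63437841  72.89839586] shift [19.08193109  0.73474332 37.00052524]
```

View pics/w4.png

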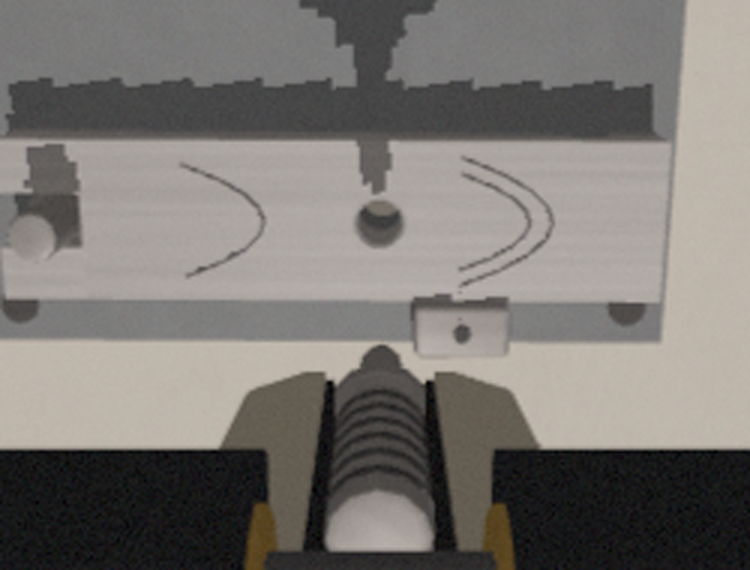

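The hole at full-frame (316.3,184.0) matches the prediction of (316.8,184.1). The rod tip at about (316.7,226) hangs straight between the fingers. Align over the hole and descend.

Request:
arm_command(
  commands="0 0.1 0 0 0; 0 0.197 0 0.1 0; 0 0.197 0 0.25 0; 0 0.197 0 0.25 0; 0 0.197 0 0.25 0",
)

```text
t: 15.25
eef_pos: [505.1, 205.2, 90.9]
ee_rot: [-0.007, 0.754, 0.657, -0.002]
contact_force: [1.2, -0.6, -0.2]
opening: 15.3
```

Run:
```python
from h import *
c=cam('wrist'); s=env.observe(); r=rot(s['ee_rot'])
h=np.array((505.5,204.7,36)); tip=s['eef_pos']+r[:,2]*43.3
print(s['eef_pos'],'tip',tip,'shift',r.T@(h-tip))
```

```text
[505.09299981 205.15039669  90.94853243] tip [504.58045904 205.45752418  47.65265532] shift [-0.6864471   1.16302884 11.63528808]
```

Request:
arm_command(
  commands="0 0 0.005 0.07 0; 0 0 0.005 0.14 0; 0 0 0.005 0.2 0; 0 0 0.005 0.2 0",
)

```text
t: 15.75
eef_pos: [504.8, 205.1, 70.1]
ee_rot: [-0.007, 0.754, 0.657, -0.003]
contact_force: [0.5, 0.8, -0.4]
opening: 15.3
```

Request:
arm_command(
  commands="0 0 0 0.04 0; 0 0 0 0.08 0; 0 0 0 0.12 0; 0 0 0 0.12 0",
)

```text
t: 16.25
eef_pos: [504.5, 205.2, 57.7]
ee_rot: [-0.007, 0.754, 0.657, -0.003]
contact_force: [1.3, 0.5, -0.6]
opening: 15.4
```

Request:
arm_command(
  commands="0 0 0 0.04 0; 0 0 0 0.08 0; 0 0 0 0.11 0; 0 0 0 0.12 0; 0 0 0 0.12 0",
)

```text
t: 16.88
eef_pos: [504.5, 205.3, 45.7]
ee_rot: [-0.007, 0.754, 0.657, -0.003]
contact_force: [1.8, 0.6, -1.5]
opening: 15.3
```

Nearly seated (collar ≈0–1 mm above the leaf). Release it, opening slightly, then go up.

Request:
arm_command(
  commands="0.3 0 0 0 0; 0.3 0 0 0 0; 0.3 0 0 0 0; 0.3 0 0 0 0; 0.3 0 0 0 0",
)

```text
t: 17.5
eef_pos: [504.5, 205.3, 45.7]
ee_rot: [-0.007, 0.754, 0.657, -0.003]
contact_force: [-0.7, -0.6, 0.3]
opening: 28.1
```

Request:
arm_command(
  commands="0.3 0 0 -0.2 0; 0.3 0 0 -0.5 0; 0.3 0 0 -0.8 0; 0.3 -0.3 0 -0.8 0; 0.3 -0.3 0 -0.8 0",
)

```text
t: 18.12
eef_pos: [501.5, 173.9, 126.0]
ee_rot: [-0.007, 0.755, 0.656, -0.003]
contact_force: [-0.0, -0.5, 0.1]
opening: 27.7
```

Run:
```python
from h import *
c=cam('wrist'); im=env.read_camera('wrist'); print(env.observe()['eef_pos'])
for z in (83,36): print(z,w2px('wrist',(505.5,204.7,z),c))
cv2.imwrite('pics/w5.png',cv2.resize(im[100:300,180:440],None,fx=3,fy=3,interpolation=cv2.INTER_CUBIC))
```

```text
[501.35936459 174.67216084 125.63291661]
83 [316.07588894 178.07966362]
36 [316.96600642 166.31886348]
```

View pics/w5.png

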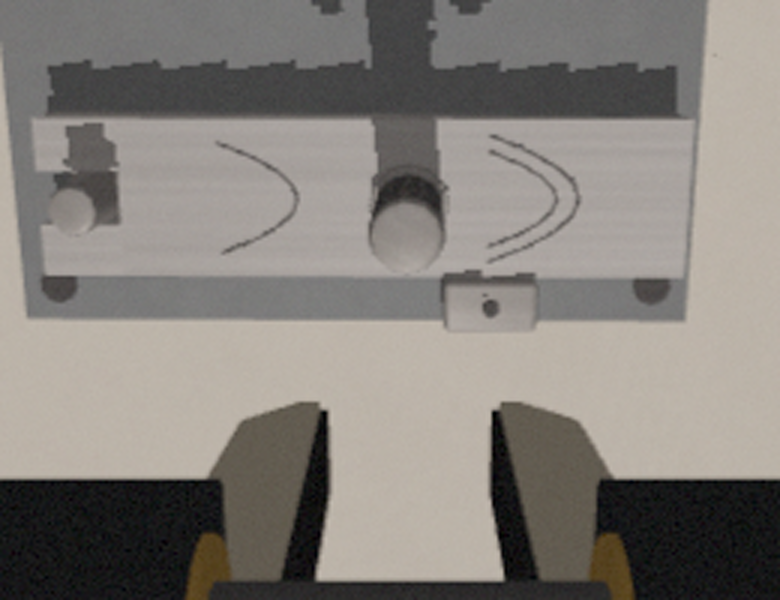

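The rod's top is at full-frame (315.7,178.3), against (316.1,178.1) predicted for a fully seated, upright rod. The collar lies on the leaf and the gripper is clear.

```bash
python3 -c "
from h import *
print(env.close_job())"
```

```text
the job is handed in; nothing more can be done
None
```

I swung both leaves shut against the stop lug, and the locking rod is now down through them into the stand. I handed the job in at about 18 s; it reported no verdict.

- **Closing the leaves:** I pushed with the shut fingers, tips at z ≈ 24 mm. The highest force I read was about 14 N, at the lug. Afterwards the wrist picture showed the upper leaf on the lug and its fork on the post. Its hole was 79.3 mm from the post at a heading of −0.14 rad.
- **Seating the rod:** It went in with less than 3 N of resistance. After release, its top was within 1 pixel of where a fully seated, upright rod should show, with the collar on the upper leaf and the gripper clear.
- **Not checked directly:** The lower leaf was hidden under the upper one, so I judge it aligned only because the rod passed through freely. I planned the moves clear of the dropper bottle and dappen dish, but took no final picture of them.

No check failed or disagreed with another.

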